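# Tidy the craft table: usable supplies into the caddy, used-up ones stay

## Robot

A 6-joint arm with a two-finger parallel gripper is mounted at the origin on the work surface. World frame = base frame: x ahead of the robot, y to its left, z up, the work surface at z = 0. Lengths are in mm, angles in rad, forces in N, time in s.
With the tool pointing down it reaches from about 400 to 925 mm from the base axis. Payload 3.4 kg.
Tool frame: the origin (TCP) lies midway between the tips of the shut fingers; the grasp point (between the pads) lies 19 mm behind it; z points along the fingers, y is the line along which they close (so a half turn about z gives the same grasp; the last joint's range is limited). The gripper opens to 85 mm and grips with 20 to 120 N. Pads are 22 mm wide; open, the fingers measure 114 mm over their backs; the gripper's body (76 mm by 85 mm) begins 54 mm behind the grasp point. The pads swing forward as they close: fully open they stand 13 mm farther back than shut.
Start: joints at [-1.325, 0.307, 1.506, -0, 1.328, -0.073], TCP at [180.743, -545.86, 231.305] pointing down, gripper open.
Joint ranges: [-3.12, 3.12], [-1.05, 2.28], [0.14, 2.33], [-1.42, 4.57], [0.1, 2.73], [-2.68, 2.68]. Speed limits (rad/s): [2.57, 2.57, 3.14, 3.14, 3.14, 3.14].

## Interface

Orientations are given as a unit quaternion [x, y, z, w].
In Python, from workcell import readout, snapshot, camera_params, robot, finder gives the robot as it stands. The module is installed in compiled form; this text tells all that it offers.
- The arm moves only by the shell command python3 -m creep 'ROWS' [FORCE]. ROWS is JSON, a list of rows, each an object with "travel": the shift along the tool's x, y, z in units of 30 mm (1.0 is 30 mm), a list of three; "roll": the turn about the tool's z in units of 5 degrees (1.0 is 5 degrees); "grip": the opening in per cent of the stroke, from 0 (shut) to 100 (fully open). A call has 1 to 20 rows; each row shifts and turns the commanded pose from where the row before left it, along the tool's axes as they then stand; what a row does not reach is not made up. A row lasts 1/12 s, in which the tool goes at most 41.7 mm and 7.16 degrees, less where a joint would pass 70% of its speed; a pose out of reach is approached as far as the arm can. A call is refused whole if a number of a shift passes 1 or a number of a turn 1, either way. A call with a gripper value outside its range is refused whole. The fingers move at their own pace and stop on an object; FORCE is the grip in N (left out, the last holds). Time passes only in rows, so rows that do not move let the fingers close. It gives the time, the measured TCP pose, the force and the opening at its end, in the units of the state.
- readout.sense(): the state, without advancing time (a new reading comes with each control period).
- snapshot(name): name is "scene" or "top" or "wrist"; returns (picture, depth): 480x640x3 uint8, blue, green, red; 480x640 float32, mm along the optical axis (not along the pixel's ray), 0 where there is no reading.
- camera_params(name): a dict with "fov_y" (degrees; the focal length in pixels is half the picture's height over the tangent of half this angle, whatever the lens; pixels are square), "cx", "cy" (the principal point, pixels), "distortion" ([k1, k2, p1, p2, k3] as OpenCV has them; the pictures are not rectified), "extrinsics" (4x4, takes a point from world to camera coordinates); the wrist camera has in their place "mount" (4x4, takes a point from camera to tool coordinates, whose origin is the TCP and whose axes are the flange's). Camera axes: x right, y up, looking along -z (the intrinsics and any distortion apply to the point x, -y, -z); pixel columns grow to the right and rows downward; lengths in mm; the calibration is good to about 2 mm. A picture is of the moment at which its call begins: read the wrist's pose just before it. camera_params takes no time and is no camera call.
- robot.sign_off(): hands the job in, once; it reports no verdict.
Trained networks look in the newest picture that a camera, given by its name, has taken for a name from the list of things; names that differ only in an ending like _2 or _b are one class to them, and where a whole thing is asked for, a point or a joint stands for the part that bears it (a point fixed in the world has none). Each returns a list of dicts, best first, with "p" (0 to 1); they miss things now and then, are a little off and sometimes report something else, mostly with a low value. They report only what shows in the picture. A call takes as long as a camera call. They do not tell look-alikes from the thing itself.
- finder.trace(thing, camera): "mask" (480x640 bool, what is visible of it) and "rect" ([centre column, centre row, width, height] in pixels, round what is visible of it).
- finder.tip_of(thing, camera): "location" ([column, row] in pixels: a listed point, or the origin of a listed thing).
The state is a dict: "t": time; "joint_pos": joint angles; "dq": joint speeds; "joint_efforts": joint torques, N m; "ee_pos": TCP position; "orientation": TCP orientation; "wrist_force": force on the tool from outside, world axes, zero at the start; "ft_torque": the same for the moment, N m; "finger_gap": opening from 0.0 (shut) to 1.0 (fully open).
Only numpy, scipy, OpenCV 4.12 (cv2) and the standard library are available. Lean on these libraries where they do the work, as an engineer would, in place of code of your own. Each camera call takes 0.05 s, during which the arm holds its last target. There are 200 camera calls.

## Task

Put the supplies that are still good away in the wooden caddy: both tape rolls on the dowel, the larger one at the bottom and the smaller one lying on it; the capped glue stick standing upright in the round cup; and the lidded paint pot standing upright in the square bay. Leave the used-up look-alikes (the empty cardboard core, the capless glue stub and the open empty pot) standing where they are on the table.

Things in the scene. Friction and masses are not known exactly. Their poses are not given: they have to be found in the camera images.
- roll_large: The larger roll of paper tape, lying flat on the table: a ring 64 mm across, 24 mm high, with a 32 mm hole through it; 60 to 130 g. Origin: centre of its underside, z up; round, so its yaw means nothing.
- roll_small: The smaller, partly used roll of paper tape, lying flat: a ring 52 mm across, 24 mm high, with a 32 mm hole; 40 to 90 g. Origin: centre of its underside, z up; round, so its yaw means nothing.
- core: Empty cardboard core of a finished tape roll, lying flat: a thin ring 40 mm across, 24 mm high, with a 32 mm hole (wall 4 mm); 12 g. A look-alike that stays where it is. Origin: centre of its underside, z up; round, so its yaw means nothing.
- glue: Full glue stick with its cap on, standing upright: a smooth cylinder 90 mm tall, 25 mm across, cap (upper 40 mm) 26 mm across; 28 to 56 g. Origin: centre of its underside, z up; round, so its yaw means nothing.
- stub: Used-up glue stick without cap, standing upright: a cylinder 25 mm across and 40 mm tall with a thinner glue stump (16 mm across) up to 50 mm; 20 g. A look-alike that stays where it is. Origin: centre of its underside, z up; round, so its yaw means nothing.
- pot: Full paint pot with its lid screwed on, standing upright: a cylinder 60 mm tall, 49 mm across, lid (upper 16 mm) 50 mm across, closed flat top; 85 to 170 g. Origin: centre of its underside, z up; round, so its yaw means nothing.
- pot_empty: Empty paint pot without lid, standing upright: open-topped cup 49 mm across, 50 mm tall, 3 mm wall; 30 g. A look-alike that stays where it is. Origin: centre of its underside, z up; round, so its yaw means nothing.
- post: Tape holder: block 80 x 80 mm, 22 mm high, with a central upright dowel 12 mm thick, its top 84 mm above the origin; rolls lie on the block. Fixed in the low caddy (tray 304 x 112 mm, rim 24 mm above the table, long side roughly along y), its three inserts in any order, 96 mm apart. Origin: centre of its underside, 8 mm above the table; y along the caddy, z up.
- cup: Round wooden cup for the glue stick: 54 mm across outside, 44 mm inside, rim 46 mm above the origin, inner floor 4 mm above the origin. Fixed in the low caddy (tray 304 x 112 mm, rim 24 mm above the table, long side roughly along y), its three inserts in any order, 96 mm apart. Origin: centre of its underside, 8 mm above the table; y along the caddy, z up.
- bay: Square low-walled bay for the paint pot: 84 x 84 mm outside, 74 x 74 mm inside, rim 16 mm above the origin, inner floor 5 mm above the origin. Fixed in the low caddy (tray 304 x 112 mm, rim 24 mm above the table, long side roughly along y), its three inserts in any order, 96 mm apart. Origin: centre of its underside, 8 mm above the table; y along the caddy, z up.
There are look-alikes about, which are no part of the job. Leave any blue or pink look-alike of the roll_small alone.

How it is judged (in metres and radians):
At the end, for the whole second after the job is handed in: Both rolls flat on the dowel (13 mm, 0.12 rad), large on the block, small on it; glue stick on the cup's floor, within 0.22 rad of upright; pot on the bay's floor, within 0.12 rad of upright; all at rest. Core, stub and empty pot upright (0.2 rad) and within 30 mm of their start (horizontal distance between each of roll_large, roll_small and post below 0.013 m and z of roll_large in the frame of post between 0.018 and 0.027 m and angle between each of roll_large, roll_small, pot's own z axis and vertical below 0.12 rad and linear speed of each of roll_large, roll_small, glue, pot below 0.03 m/s and z of roll_small in the frame of post between 0.041 and 0.051 m and horizontal distance between glue and cup below 0.012 m and z of glue in the frame of cup between 0 and 0.01 m and angle between glue's own z axis and vertical below 0.22 rad and horizontal distance between pot and bay below 0.018 m and z of pot in the frame of bay between 0 and 0.011 m and distance of each of core, stub, pot_empty from where it was at the start of the episode below 0.03 m and angle between each of core, stub, pot_empty's own z axis and vertical below 0.2 rad); the robot touches nothing.
It fails at once if a used-up look-alike (core, stub or empty pot) was shifted more than 30 mm or lifted away (distance of any of core, stub, pot_empty from where it was at the start of the episode above 0.03 m).
It fails at once if a used-up look-alike was knocked over (angle between any of core, stub, pot_empty's own z axis and vertical above 0.6 rad).
It also fails if it takes over 109 s, if anything falls off the work surface, if the arm or the gripper's body presses on something with over 40 N, if the wrist force passes 120 N, or if a joint passes its speed limit or range.

## Working session

There is one attempt and no reset: what is moved stays moved. The work goes in short steps, Python scripts to look and compute and a shell command to move; the robot and the scene stay as the last step left them, time stands still between calls to the robot, and variables do not carry over. Pictures are saved under pics/ and viewed, on a budget of 14 in all, crops included, one or two more only if the job needs it, and the job is handed in when it is done.

```bash
mkdir -p pics
cat > h.py <<'E'
import numpy as np, cv2
from workcell import readout, snapshot, camera_params, robot, finder
from scipy.spatial.transform import Rotation as R
def K(p):
    f=240/np.tan(np.radians(p["fov_y"])/2); return np.array([[f,0,p["cx"]],[0,f,p["cy"]],[0,0,1.]])
def c2w(name,s=None):
    p=camera_params(name)
    if name!="wrist": return np.linalg.inv(np.array(p["extrinsics"]))
    s=s or readout.sense(); T=np.eye(4); T[:3,:3]=R.from_quat(s["orientation"]).as_matrix(); T[:3,3]=s["ee_pos"]
    return T@np.array(p["mount"])
def cloud(name,d,T):
    p=camera_params(name); v,u=np.mgrid[0:480,0:640]
    n=cv2.undistortPoints(np.stack([u,v],-1).reshape(-1,1,2).astype(np.float64),K(p),np.array(p["distortion"],float)).reshape(480,640,2)
    P=np.stack([n[...,0]*d,-n[...,1]*d,-d],-1); W=P@T[:3,:3].T+T[:3,3]; W[d<=0]=np.nan; return W
E
python3 - <<'E'
from h import *
s=readout.sense(); print(s["ee_pos"],s["orientation"],s["finger_gap"])
for n in ("top","scene"):
    im,d=snapshot(n); cv2.imwrite(f"pics/{n}0.png",im); np.savez(f"{n}0.npz",im=im,d=d)
    W=cloud(n,d,c2w(n)); print(n,c2w(n)[:3,3])
    for th in "roll_large roll_small core glue stub pot pot_empty post cup bay".split():
        for r in finder.trace(th,n)[:4]:
            w=W[r["mask"]]; w=w[~np.isnan(w[:,0])]
            if len(w)<5: continue
            zt=np.percentile(w[:,2],95); t=w[w[:,2]>zt-5]
            print(th,round(r["p"],2),np.round(r["rect"]),"ztop",round(zt),"mid",np.round((t.min(0)+t.max(0))/2)[:2],"ext",np.round(np.ptp(t,axis=0))[:2])
print(camera_params("wrist"))
E
```

```text
[ 180.55499737 -545.17856439  230.37717309] [ 9.87246687e-01  1.59194664e-01 -9.03649560e-05 -1.01439170e-03] 0.9997498932547171
top [ 313.68716373   15.90898253 1012.39646307]
roll_large 0.97 [179. 268.  43.  39.] ztop 27 mid [431. 240.] ext [63. 63.]
roll_small 0.89 [477. 334.  35.  34.] ztop 26 mid [ 330. -251.] ext [48. 50.]
roll_small 0.85 [471. 272.  29.  37.] ztop 26 mid [ 432. -246.] ext [52. 51.]
roll_small 0.76 [426. 316.  34.  27.] ztop 26 mid [ 362. -170.] ext [49. 51.]
core 0.71 [248. 268.  25.  27.] ztop 26 mid [430. 124.] ext [38. 38.]
glue 0.79 [513. 202.  32.  23.] ztop 92 mid [ 542. -309.] ext [26. 27.]
glue 0.67 [322. 268.  32.  34.] ztop 63 mid [431.   2.] ext [47. 47.]
stub 0.81 [393. 269.  19.  16.] ztop 51 mid [ 436. -114.] ext [15. 15.]
stub 0.59 [322. 268.  29.  34.] ztop 63 mid [431.   2.] ext [47. 47.]
pot 0.86 [324. 269.  30.  32.] ztop 63 mid [430.   2.] ext [46. 44.]
pot 0.47 [473. 272.  30.  32.] ztop 26 mid [ 431. -246.] ext [50. 50.]
pot_empty 0.93 [134. 189.  34.  35.] ztop 50 mid [558. 317.] ext [49. 49.]
pot_empty 0.58 [324. 269.  31.  35.] ztop 63
[... 1134 characters left out ...]
ztop 56 mid [ 603. -104.] ext [55. 55.]
cup 0.21 [238. 272.  15.  32.] ztop 51 mid [ 438. -115.] ext [16. 14.]
bay 0.85 [361. 295.  79.  59.] ztop 26 mid [608. -23.] ext [ 95. 117.]
{'fov_y': 63.84022532666609, 'cx': 318.2233937233538, 'cy': 239.90292377917447, 'distortion': array([-0.07233536,  0.        ,  0.        ,  0.        ,  0.        ]), 'mount': array([[-1.88049620e-04,  9.45120679e-01,  3.26721391e-01,
         8.47119230e+01],
       [ 9.99998874e-01, -3.08798358e-04,  1.46883900e-03,
         1.08811189e+00],
       [ 1.48912115e-03,  3.26721299e-01, -9.45119556e-01,
        -1.42413734e+02],
       [ 0.00000000e+00,  0.00000000e+00,  0.00000000e+00,
         1.00000000e+00]])}
```

View pics/top0.png

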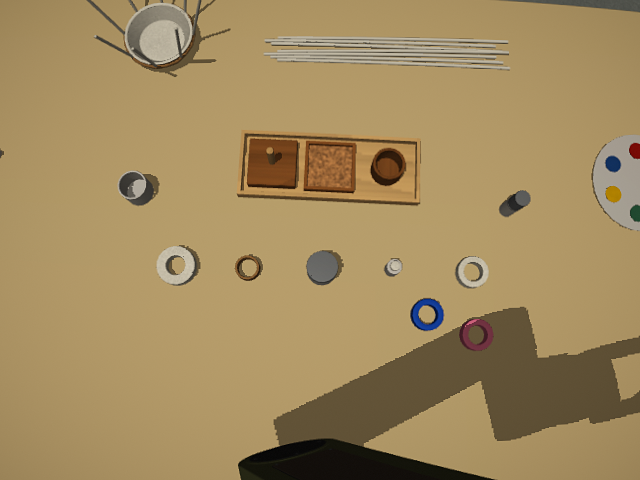

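Run:
```python
from h import *
a=np.load("top0.npz"); im,d=a["im"],a["d"]; W=cloud("top",d,c2w("top"))
for x,y in [(431,240),(331,-252),(433,-247),(362,-171),(430,122),(543,-311),(438,-115),(431,2),(558,316)]:
    m=(np.hypot(W[...,0]-x,W[...,1]-y)<28)&(W[...,2]>18); print(x,y,np.median(im[m],axis=0), W[m][:,2].max().round())
# caddy yaw and post
m=(W[...,2]>15)&(W[...,0]>520)&(W[...,0]<690)&(abs(W[...,1])<190)
print(cv2.minAreaRect(W[m][:,:2].astype(np.float32)))
m=(W[...,2]>60)&(W[...,0]>520)&(W[...,1]>20)&(W[...,1]<180); print(W[m][:,:3].mean(0),m.sum())
```

```text
431 240 [168. 188. 197.] 29.0
331 -252 [ 63.  50. 111.] 31.0
433 -247 [165. 185. 193.] 28.0
362 -171 [148.  59.  18.] 30.0
430 122 [ 47.  89. 128.] 28.0
543 -311 [68. 74. 78.] 94.0
438 -115 [154. 170. 176.] 53.0
431 2 [100. 103. 103.] 65.0
558 316 [58. 64. 67.] 54.0
((605.1585693359375, -6.88232421875), (304.93798828125, 113.30907440185547), 88.81578063964844)
[605.03236304  88.32792625  82.61359102] 74
```

The top picture shows the white small roll at (472,272), with blue (428,314) and pink (477,334) decoys. The large roll is at (177,266), the pot at (322,267) and the glue at (515,203). In the caddy the order is post (273,162), bay (330,167), cup (388,167). I'll start with the glue.

```bash
python3 -m creep '[{"travel":[0,0,0],"roll":0.92,"grip":100},{"travel":[0,0,0],"roll":0.92,"grip":100},{"travel":[0,0,0],"roll":0.92,"grip":100},{"travel":[0,0,0],"roll":0.91,"grip":100},{"travel":[0.93,-0.6,0.2],"roll":0,"grip":100},{"travel":[0.93,-0.6,0.2],"roll":0,"grip":100},{"travel":[0.93,-0.6,0.2],"roll":0,"grip":100},{"travel":[0.93,-0.6,0.2],"roll":0,"grip":100},{"travel":[0.93,-0.6,0.2],"roll":0,"grip":100},{"travel":[0.93,-0.6,0.2],"roll":0,"grip":100},{"travel":[0.93,-0.6,0.2],"roll":0,"grip":100},{"travel":[0.93,-0.6,0.2],"roll":0,"grip":100},{"travel":[0.93,-0.6,0.2],"roll":0,"grip":100},{"travel":[0.93,-0.6,0.2],"roll":0,"grip":100},{"travel":[0.93,-0.6,0.2],"roll":0,"grip":100},{"travel":[0.93,-0.6,0.2],"roll":0,"grip":100},{"travel":[0.93,-0.6,0.2],"roll":0,"grip":100},{"travel":[0,0,0],"roll":0,"grip":100}]' 40
```

```text
t: 2.6
ee_pos: [548.3, -308.4, 152.1]
orientation: [1.0, 0.002, 0.001, -0.001]
wrist_force: [0.4, -1.1, 0.1]
finger_gap: 1.0
```

```bash
cat >> h.py <<'E'
def look(th,keep=None,rad=60):
    "wrist view: measured top-centre of thing"
    s=readout.sense(); im,d=snapshot("wrist"); W=cloud("wrist",d,c2w("wrist",s)); print("tcp",np.round(s["ee_pos"],1),"gap",round(s["finger_gap"],3))
    if keep: cv2.imwrite(f"pics/{keep}.png",im)
    for t in th.split():
        for r in finder.trace(t,"wrist")[:3]:
            w=W[r["mask"]]; w=w[~np.isnan(w[:,0])]
            if len(w)<20: continue
            zt=np.percentile(w[:,2],95); q=w[w[:,2]>zt-5]
            (c,rad_)=cv2.minEnclosingCircle(q[:,:2].astype(np.float32))
            print(t,round(r["p"],2),"ztop",round(zt),"c",np.round(c,1),"diam",round(2*rad_,1),"mid",np.round((q.min(0)+q.max(0))/2,1)[:2],"ext",np.round(np.ptp(q,axis=0))[:2])
E
python3 -c "
from h import *
look('glue','w1'); print(readout.sense()['ee_pos'])"
```

```text
tcp [ 548.3 -308.4  152.1] gap 1.0
glue 0.6 ztop 90 c [ 544.6 -312.1] diam 26.1 mid [ 544.4 -312.2] ext [25. 26.]
[ 544.35584636 -310.96274751  152.68144085]
```

```bash
python3 -m creep '[{"travel":[0,0.03,0.86],"roll":0,"grip":100},{"travel":[0,0,0.86],"roll":0,"grip":100},{"travel":[0,0,0.86],"roll":0,"grip":100},{"travel":[0,0,0.86],"roll":0,"grip":100},{"travel":[0,0,0],"roll":0,"grip":20},{"travel":[0,0,0],"roll":0,"grip":20},{"travel":[0,0,0],"roll":0,"grip":20},{"travel":[0,0,0],"roll":0,"grip":20},{"travel":[0,0,0],"roll":0,"grip":20},{"travel":[0,0,0],"roll":0,"grip":20},{"travel":[0,0,0],"roll":0,"grip":20},{"travel":[0,0,0],"roll":0,"grip":20}]' 40
```

```text
t: 3.7
ee_pos: [544.7, -314.0, 52.3]
orientation: [1.0, -0.0, 0.002, 0.001]
wrist_force: [-0.5, -0.3, 8.1]
finger_gap: 0.29
```

```bash
python3 -m creep '[{"travel":[0,0,-0.5],"roll":0,"grip":15},{"travel":[0,0,-0.9],"roll":0,"grip":15},{"travel":[0,0,-1],"roll":0,"grip":15},{"travel":[0.2,-0.5,0],"roll":0,"grip":15},{"travel":[0.25,-0.9,0],"roll":0,"grip":15},{"travel":[0.25,-0.9,0],"roll":0,"grip":15},{"travel":[0.25,-0.9,0],"roll":0,"grip":15},{"travel":[0.25,-0.9,0],"roll":0,"grip":15},{"travel":[0.25,-0.9,0],"roll":0,"grip":15},{"travel":[0.25,-0.9,0],"roll":0,"grip":15},{"travel":[0.15,-0.7,0],"roll":0,"grip":15},{"travel":[0.11,-0.37,0],"roll":0,"grip":15},{"travel":[0,0,0],"roll":0,"grip":15},{"travel":[0,0,0],"roll":0,"grip":15},{"travel":[0,0,0],"roll":0,"grip":15}]' 40
python3 -c "
from h import *
look('cup glue','w2')
im,d=snapshot('scene');cv2.imwrite('pics/s2.png',cv2.resize(im[180:460,60:500],None,fx=1.8,fy=1.8))"
```

```text
t: 4.95
ee_pos: [602.3, -105.0, 122.2]
orientation: [1.0, -0.0, -0.0, 0.0]
wrist_force: [0.1, 1.0, -1.2]
finger_gap: 0.295
tcp [ 602.3 -105.   122.2] gap 0.295
cup 0.89 ztop 54 c [ 604.9 -103.9] diam 53.8 mid [ 607.4 -104. ] ext [48. 53.]
cup 0.35 ztop 160 c [ 601.7 -105.3] diam 27.2 mid [ 601.7 -105.7] ext [27. 25.]
glue 0.76 ztop 160 c [ 601.7 -105.3] diam 27.2 mid [ 601.7 -105.6] ext [27. 25.]
```

View pics/s2.png

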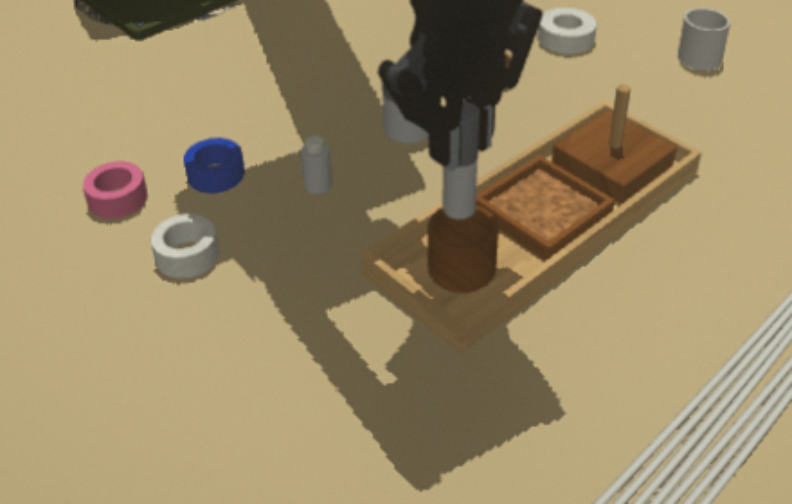

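The glue hangs upright over the cup at (462,190), with its underside at about z 70. I'll lower it and let go.

```bash
python3 -m creep '[{"travel":[0.05,-0.04,0.6],"roll":0,"grip":15},{"travel":[0,0,0.6],"roll":0,"grip":15},{"travel":[0,0,0.4],"roll":0,"grip":15},{"travel":[0,0,0.2],"roll":0,"grip":15},{"travel":[0,0,0.1],"roll":0,"grip":15},{"travel":[0,0,0],"roll":0,"grip":15},{"travel":[0,0,0],"roll":0,"grip":60},{"travel":[0,0,0],"roll":0,"grip":60},{"travel":[0,0,0],"roll":0,"grip":60},{"travel":[0,0,0],"roll":0,"grip":60},{"travel":[0,0,-0.5],"roll":0,"grip":60},{"travel":[0,0,-0.8],"roll":0,"grip":60},{"travel":[0,0,-0.9],"roll":0,"grip":100},{"travel":[0,0,-0.9],"roll":0,"grip":100},{"travel":[0,0,-0.2],"roll":0,"grip":100},{"travel":[0,0,0],"roll":0,"grip":100},{"travel":[0,0,0],"roll":0,"grip":100}]' 40
python3 -c "
from h import *
look('glue','w3')"
```

```text
t: 6.57
ee_pos: [603.8, -102.6, 164.1]
orientation: [1.0, -0.0, 0.0, 0.0]
wrist_force: [0.4, 0.3, -1.1]
finger_gap: 0.998
tcp [ 603.8 -102.6  164.1] gap 0.998
glue 0.94 ztop 102 c [ 604.  -103.6] diam 25.5 mid [ 604.1 -103.6] ext [25. 24.]
```

```bash
python3 -m creep '[{"travel":[-0.48,-0.953,0],"roll":0,"grip":100},{"travel":[-0.48,-0.953,0],"roll":0,"grip":100},{"travel":[-0.48,-0.953,0],"roll":0,"grip":100},{"travel":[-0.48,-0.953,0],"roll":0,"grip":100},{"travel":[-0.48,-0.953,0],"roll":0,"grip":100},{"travel":[-0.48,-0.953,0],"roll":0,"grip":100},{"travel":[-0.48,-0.953,0],"roll":0,"grip":100},{"travel":[-0.48,-0.953,0],"roll":0,"grip":100},{"travel":[-0.48,-0.953,0],"roll":0,"grip":100},{"travel":[-0.48,-0.953,0],"roll":0,"grip":100},{"travel":[-0.48,-0.953,0],"roll":0,"grip":100},{"travel":[-0.48,-0.953,0],"roll":0,"grip":100},{"travel":[0,0,0.8],"roll":0,"grip":100},{"travel":[0,0,0.7],"roll":0,"grip":100},{"travel":[0,0,0],"roll":0,"grip":100},{"travel":[0,0,0],"roll":0,"grip":100}]' 60
python3 -c "
from h import *
look('roll_large','w4')"
```

```text
t: 8.0
ee_pos: [429.3, 239.7, 117.1]
orientation: [1.0, -0.0, -0.003, 0.001]
wrist_force: [0.6, 1.2, 0.8]
finger_gap: 0.999
tcp [429.3 239.7 117.1] gap 0.999
roll_large 0.89 ztop 25 c [432.9 239.8] diam 64.3 mid [432.8 240.2] ext [64. 63.]
roll_large 0.49 ztop 50 c [558.6 315.1] diam 49.5 mid [551.3 315.3] ext [33. 49.]
```

```bash
python3 -m creep '[{"travel":[0.08,0,0.9],"roll":0,"grip":100},{"travel":[0,0,0.9],"roll":0,"grip":100},{"travel":[0,0,0.9],"roll":0,"grip":100},{"travel":[0,0,0.7],"roll":0,"grip":100},{"travel":[0,0,0.4],"roll":0,"grip":100},{"travel":[0,0,0.2],"roll":0,"grip":100},{"travel":[0,0,0],"roll":0,"grip":60},{"travel":[0,0,0],"roll":0,"grip":60},{"travel":[0,0,0],"roll":0,"grip":60},{"travel":[0,0,0],"roll":0,"grip":60},{"travel":[0,0,0],"roll":0,"grip":60},{"travel":[0,0,0],"roll":0,"grip":60}]' 60
```

```text
t: 9.1
ee_pos: [435.0, 240.9, 0.6]
orientation: [1.0, -0.0, 0.002, -0.001]
wrist_force: [1.3, -1.0, 7.8]
finger_gap: 0.731
```

```bash
python3 -m creep '[{"travel":[0,0,-0.5],"roll":0,"grip":50},{"travel":[0,0,-0.9],"roll":0,"grip":50},{"travel":[0,0,-1],"roll":0,"grip":50},{"travel":[0,0,-1],"roll":0,"grip":50},{"travel":[0,0,-0.8],"roll":0,"grip":50},{"travel":[0.5,0.43,0],"roll":0,"grip":50},{"travel":[0.8,0.7,0],"roll":0,"grip":50},{"travel":[0.8,0.7,0],"roll":0,"grip":50},{"travel":[0.8,0.7,0],"roll":0,"grip":50},{"travel":[0.8,0.7,0],"roll":0,"grip":50},{"travel":[0.8,0.7,0],"roll":0,"grip":50},{"travel":[0.8,0.7,0],"roll":0,"grip":50},{"travel":[0.5,0.42,0],"roll":0,"grip":50},{"travel":[0,0,0],"roll":0,"grip":50},{"travel":[0,0,0],"roll":0,"grip":50},{"travel":[0,0,0],"roll":0,"grip":50}]' 60
python3 -c "
from h import *
look('roll_large post','w5')
W=cloud('scene',snapshot('scene')[1],c2w('scene'))
m=(abs(W[...,0]-606)<14)&(abs(W[...,1]-88)<14)&(W[...,2]>60)&(W[...,2]<100);print(m.sum(),W[m].mean(0),W[m].max(0))"
```

```text
t: 10.43
ee_pos: [606.5, 89.1, 124.9]
orientation: [1.0, -0.0, -0.001, -0.0]
wrist_force: [-0.1, -0.1, -1.3]
finger_gap: 0.724
tcp [606.5  89.1 124.9] gap 0.724
roll_large 0.67 ztop 149 c [604.4  88.8] diam 65.2 mid [605.   88.3] ext [64. 62.]
roll_large 0.41 ztop 60 c [524.7  23.8] diam 219.9 mid [524.4  23.4] ext [201.  94.]
post 0.64 ztop 31 c [614.2  88.4] diam 103.1 mid [615.3  87.9] ext [68. 81.]
156 [608.97823081  84.76501214  79.27308641] [613.39067296  91.94662984  94.56431842]
```

View pics/w5.png

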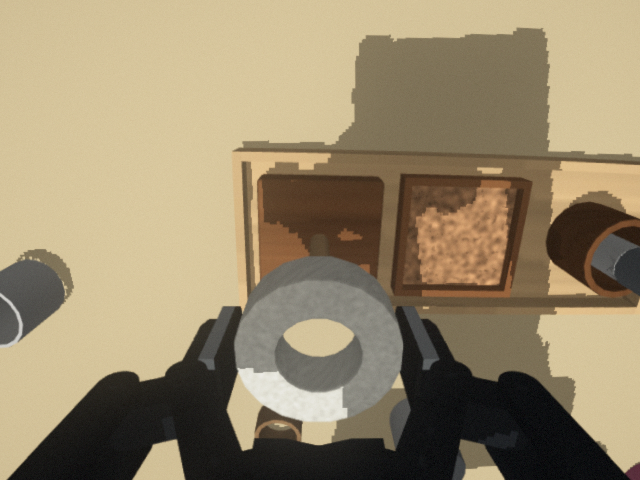

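The roll is held level at (605,88.5) with its underside at z 125. The dowel's foot shows at (320,245), in line with it. I'll lower 94 mm.

```bash
python3 -m creep '[{"travel":[0.06,0.02,0.5],"roll":0,"grip":50},{"travel":[0,0,0.6],"roll":0,"grip":50},{"travel":[0,0,0.6],"roll":0,"grip":50},{"travel":[0,0,0.6],"roll":0,"grip":50},{"travel":[0,0,0.5],"roll":0,"grip":50},{"travel":[0,0,0.3],"roll":0,"grip":50},{"travel":[0,0,0],"roll":0,"grip":50},{"travel":[0,0,0],"roll":0,"grip":50}]' 60
python3 -c "
from h import *
look('roll_large')"
```

```text
t: 11.3
ee_pos: [609.2, 88.8, 32.2]
orientation: [1.0, 0.0, -0.0, -0.0]
wrist_force: [0.4, -0.1, -0.6]
finger_gap: 0.725
tcp [609.2  88.8  32.2] gap 0.725
roll_large 0.71 ztop 57 c [607.3  87.8] diam 64.6 mid [608.6  88.2] ext [62. 63.]
```

```bash
python3 -m creep '[{"travel":[0,0,0.08],"roll":0,"grip":50},{"travel":[0,0,0],"roll":0,"grip":100},{"travel":[0,0,0],"roll":0,"grip":100},{"travel":[0,0,0],"roll":0,"grip":100},{"travel":[0,0,0],"roll":0,"grip":100},{"travel":[0,0,-0.4],"roll":0,"grip":100},{"travel":[0,0,-0.8],"roll":0,"grip":100},{"travel":[0,0,-0.9],"roll":0,"grip":100},{"travel":[0,0,-1],"roll":0,"grip":100},{"travel":[0,0,-0.9],"roll":0,"grip":100},{"travel":[0,0,0],"roll":0,"grip":100},{"travel":[0,0,0],"roll":0,"grip":100}]' 60
python3 -c "
from h import *
look('roll_large post')"
```

```text
t: 12.4
ee_pos: [611.2, 88.4, 152.9]
orientation: [1.0, -0.0, 0.003, -0.0]
wrist_force: [0.2, 0.3, -0.8]
finger_gap: 0.998
tcp [611.2  88.4 152.9] gap 0.998
roll_large 0.77 ztop 55 c [608.3  87.8] diam 63.8 mid [608.6  87.7] ext [63. 63.]
post 0.8 ztop 89 c [609.1  87.9] diam 12.0 mid [609.3  88. ] ext [11. 12.]
```

The large roll is seated on the dowel. Next is the small roll.

```bash
python3 -m creep '[{"travel":[-0.49,0.93,0],"roll":0,"grip":100},{"travel":[-0.49,0.93,0],"roll":0,"grip":100},{"travel":[-0.49,0.93,0],"roll":0,"grip":100},{"travel":[-0.49,0.93,0],"roll":0,"grip":100},{"travel":[-0.49,0.93,0],"roll":0,"grip":100},{"travel":[-0.49,0.93,0],"roll":0,"grip":100},{"travel":[-0.49,0.93,0],"roll":0,"grip":100},{"travel":[-0.49,0.93,0],"roll":0,"grip":100},{"travel":[-0.49,0.93,0],"roll":0,"grip":100},{"travel":[-0.49,0.93,0],"roll":0,"grip":100},{"travel":[-0.49,0.93,0],"roll":0,"grip":100},{"travel":[-0.49,0.93,0],"roll":0,"grip":100},{"travel":[0,0,0.6],"roll":0,"grip":100},{"travel":[0,0,0.6],"roll":0,"grip":100},{"travel":[0,0,0],"roll":0,"grip":100},{"travel":[0,0,0],"roll":0,"grip":100}]' 60
python3 -c "
from h import *
look('roll_small','w6')"
```

```text
t: 13.88
ee_pos: [431.1, -245.4, 111.9]
orientation: [1.0, -0.0, -0.002, -0.002]
wrist_force: [0.1, 0.7, -0.1]
finger_gap: 0.998
tcp [ 431.1 -245.4  111.9] gap 0.998
roll_small 0.89 ztop 25 c [ 434.4 -247.2] diam 51.5 mid [ 434.3 -247.4] ext [51. 51.]
roll_small 0.65 ztop 24 c [ 332. -253.] diam 51.8 mid [ 332.  -252.7] ext [51. 50.]
roll_small 0.6 ztop 25 c [ 389.6 -185.4] diam 111.0 mid [ 389.8 -176.7] ext [106.  54.]
```

View pics/w6.png

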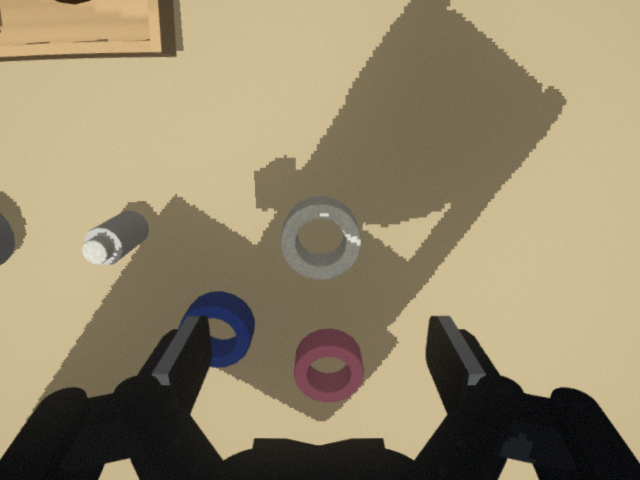

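The white roll sits at (320,238), between the open fingers once the tilt of the view is allowed for. The blue (220,330) and pink (328,365) rolls are clear. I'll go down and grip.

```bash
python3 -m creep '[{"travel":[0.09,0.06,0.9],"roll":0,"grip":100},{"travel":[0,0,0.9],"roll":0,"grip":100},{"travel":[0,0,0.8],"roll":0,"grip":100},{"travel":[0,0,0.6],"roll":0,"grip":100},{"travel":[0,0,0.4],"roll":0,"grip":100},{"travel":[0,0,0.2],"roll":0,"grip":100},{"travel":[0,0,0],"roll":0,"grip":45},{"travel":[0,0,0],"roll":0,"grip":45},{"travel":[0,0,0],"roll":0,"grip":45},{"travel":[0,0,0],"roll":0,"grip":45},{"travel":[0,0,0],"roll":0,"grip":45},{"travel":[0,0,0],"roll":0,"grip":45},{"travel":[0,0,-0.5],"roll":0,"grip":40},{"travel":[0,0,-0.9],"roll":0,"grip":40},{"travel":[0,0,-1],"roll":0,"grip":40},{"travel":[0,0,-1],"roll":0,"grip":40},{"travel":[0,0,-1],"roll":0,"grip":40},{"travel":[0,0,-0.6],"roll":0,"grip":40},{"travel":[0,0,0],"roll":0,"grip":40}]' 60
```

```text
t: 15.57
ee_pos: [438.3, -250.1, 154.7]
orientation: [1.0, -0.0, 0.004, 0.003]
wrist_force: [-0.6, -0.2, -0.8]
finger_gap: 0.578
```

```bash
python3 -m creep '[{"travel":[0.25,-0.48,0],"roll":0,"grip":40},{"travel":[0.48,-0.932,0],"roll":0,"grip":40},{"travel":[0.48,-0.932,0],"roll":0,"grip":40},{"travel":[0.48,-0.932,0],"roll":0,"grip":40},{"travel":[0.48,-0.932,0],"roll":0,"grip":40},{"travel":[0.48,-0.932,0],"roll":0,"grip":40},{"travel":[0.48,-0.932,0],"roll":0,"grip":40},{"travel":[0.48,-0.932,0],"roll":0,"grip":40},{"travel":[0.48,-0.932,0],"roll":0,"grip":40},{"travel":[0.48,-0.932,0],"roll":0,"grip":40},{"travel":[0.48,-0.932,0],"roll":0,"grip":40},{"travel":[0.48,-0.932,0],"roll":0,"grip":40},{"travel":[0.25,-0.46,0],"roll":0,"grip":40},{"travel":[0,0,0.4],"roll":0,"grip":40},{"travel":[0,0,0],"roll":0,"grip":40},{"travel":[0,0,0],"roll":0,"grip":40}]' 60
python3 -c "
from h import *
look('roll_small post','w7')"
```

```text
t: 16.9
ee_pos: [607.5, 87.1, 136.4]
orientation: [1.0, -0.0, -0.002, 0.0]
wrist_force: [0.1, -1.0, -0.2]
finger_gap: 0.573
tcp [607.5  87.1 136.4] gap 0.573
roll_small 0.89 ztop 22 c [ 481.7 -110.7] diam 381.9 mid [ 480.2 -110.7] ext [279. 264.]
roll_small 0.67 ztop 160 c [604.9  85.7] diam 52.8 mid [604.8  86.4] ext [53. 49.]
roll_small 0.56 ztop 23 c [499.4 -83.9] diam 323.0 mid [499.2 -83.9] ext [243. 214.]
post 0.75 ztop 76 c [609.2  88. ] diam 12.0 mid [611.8  88. ] ext [ 6. 12.]
```

```bash
python3 -m creep '[{"travel":[0.1,-0.05,0.4],"roll":0,"grip":40},{"travel":[0,0,0.6],"roll":0,"grip":40},{"travel":[0,0,0.6],"roll":0,"grip":40},{"travel":[0,0,0.5],"roll":0,"grip":40},{"travel":[0,0,0.3],"roll":0,"grip":40},{"travel":[0,0,0.2],"roll":0,"grip":40},{"travel":[0,0,0],"roll":0,"grip":40},{"travel":[0,0,0],"roll":0,"grip":40}]' 60
python3 -c "
from h import *
look('roll_small','w8')"
```

```text
t: 17.72
ee_pos: [612.4, 88.8, 59.7]
orientation: [1.0, -0.0, 0.0, -0.0]
wrist_force: [0.4, -0.8, -0.1]
finger_gap: 0.58
tcp [612.4  88.8  59.7] gap 0.58
roll_small 0.71 ztop 83 c [609.5  87.7] diam 52.7 mid [609.4  88.1] ext [53. 50.]
roll_small 0.34 ztop 8 c [554.3 294.7] diam 26.6 mid [554.3 294.1] ext [25.  9.]
```

```bash
python3 -m creep '[{"travel":[0,0,0.13],"roll":0,"grip":40},{"travel":[0,0,0],"roll":0,"grip":40},{"travel":[0,0,0],"roll":0,"grip":100},{"travel":[0,0,0],"roll":0,"grip":100},{"travel":[0,0,0],"roll":0,"grip":100},{"travel":[0,0,0],"roll":0,"grip":100},{"travel":[0,0,-0.4],"roll":0,"grip":100},{"travel":[0,0,-0.8],"roll":0,"grip":100},{"travel":[0,0,-0.9],"roll":0,"grip":100},{"travel":[0,0,-0.9],"roll":0,"grip":100},{"travel":[0,0,-0.3],"roll":0,"grip":100},{"travel":[0,0,0],"roll":0,"grip":100},{"travel":[0,0,0],"roll":0,"grip":100}]' 60
python3 -c "
from h import *
look('roll_small roll_large post','w9')"
```

```text
t: 18.9
ee_pos: [612.0, 89.0, 154.8]
orientation: [1.0, -0.0, 0.0, -0.0]
wrist_force: [-0.9, -0.2, 0.7]
finger_gap: 0.999
tcp [612.   89.  154.8] gap 0.999
roll_small 0.72 ztop 78 c [609.7  88.3] diam 51.6 mid [609.8  88.2] ext [51. 51.]
roll_small 0.52 ztop 21 c [ 490.  -118.8] diam 378.6 mid [ 489.4 -119.4] ext [269. 269.]
roll_small 0.28 ztop 54 c [ 604.3 -103.1] diam 54.9 mid [ 604.4 -102.8] ext [53. 54.]
roll_large 0.63 ztop 54 c [609.2  87.7] diam 62.9 mid [617.   87.9] ext [46. 62.]
roll_large 0.54 ztop 90 c [609.1  88.1] diam 12.1 mid [609.1  88.2] ext [12. 11.]
post 0.87 ztop 90 c [609.2  87.9] diam 12.1 mid [609.1  87.9] ext [12. 12.]
post 0.45 ztop 24 c [432.9 122.4] diam 41.3 mid [432.9 122.6] ext [41. 39.]
```

View pics/w9.png

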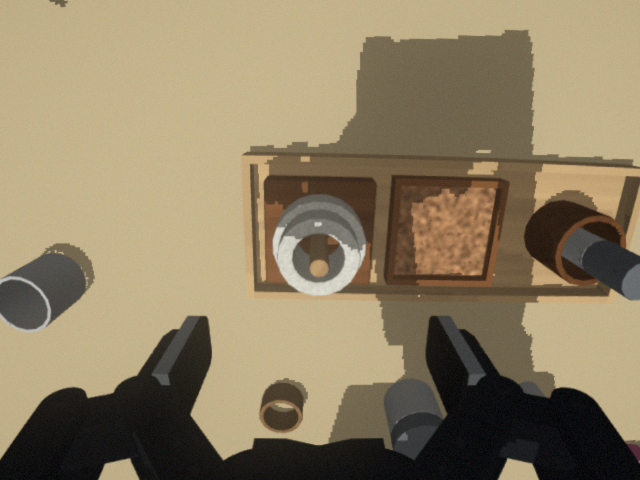

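Both rolls are stacked on the dowel at (318,250), and the glue stands in the cup at (590,250). Now the pot.

```bash
python3 -m creep '[{"travel":[-0.98,0.48,0],"roll":0,"grip":100},{"travel":[-0.98,0.48,0],"roll":0,"grip":100},{"travel":[-0.98,0.48,0],"roll":0,"grip":100},{"travel":[-0.98,0.48,0],"roll":0,"grip":100},{"travel":[-0.98,0.48,0],"roll":0,"grip":100},{"travel":[-0.98,0.48,0],"roll":0,"grip":100},{"travel":[0,0,0],"roll":0,"grip":100},{"travel":[0,0,0],"roll":0,"grip":100},{"travel":[0,0,0],"roll":0,"grip":100}]' 60
python3 -c "
from h import *
look('pot')"
```

```text
t: 19.85
ee_pos: [436.3, 2.6, 154.6]
orientation: [1.0, -0.001, 0.0, -0.0]
wrist_force: [1.0, 0.6, -0.0]
finger_gap: 1.004
tcp [436.3   2.6 154.6] gap 1.004
pot 0.82 ztop 61 c [432.7   1.3] diam 50.1 mid [432.7   1.2] ext [50. 50.]
```

```bash
python3 -m creep '[{"travel":[-0.1,0.03,0.9],"roll":0,"grip":100},{"travel":[0,0,0.9],"roll":0,"grip":100},{"travel":[0,0,0.9],"roll":0,"grip":100},{"travel":[0,0,0.9],"roll":0,"grip":100},{"travel":[0,0,0.7],"roll":0,"grip":100},{"travel":[0,0,0.35],"roll":0,"grip":100},{"travel":[0,0,0],"roll":0,"grip":45},{"travel":[0,0,0],"roll":0,"grip":45},{"travel":[0,0,0],"roll":0,"grip":45},{"travel":[0,0,0],"roll":0,"grip":45},{"travel":[0,0,0],"roll":0,"grip":45},{"travel":[0,0,0],"roll":0,"grip":40},{"travel":[0,0,-0.5],"roll":0,"grip":40},{"travel":[0,0,-0.9],"roll":0,"grip":40},{"travel":[0,0,-0.9],"roll":0,"grip":40},{"travel":[0,0,-0.3],"roll":0,"grip":40},{"travel":[0,0,0],"roll":0,"grip":40}]' 60
```

```text
t: 21.37
ee_pos: [434.9, 1.5, 96.1]
orientation: [1.0, -0.0, 0.003, 0.0]
wrist_force: [0.9, 0.6, -0.7]
finger_gap: 0.568
```

```bash
python3 -m creep '[{"travel":[0.5,0.05,0],"roll":0,"grip":40},{"travel":[0.9,0.05,0],"roll":0,"grip":40},{"travel":[0.95,0.05,0],"roll":0,"grip":40},{"travel":[0.95,0.05,0],"roll":0,"grip":40},{"travel":[0.95,0.05,0],"roll":0,"grip":40},{"travel":[0.9,0.05,0],"roll":0,"grip":40},{"travel":[0.63,0,0],"roll":0,"grip":40},{"travel":[0,0,0],"roll":0,"grip":40},{"travel":[0,0,0],"roll":0,"grip":40},{"travel":[0,0,0],"roll":0,"grip":40}]' 60
python3 -c "
from h import *
look('pot bay','w10')"
```

```text
t: 22.2
ee_pos: [604.2, -7.2, 92.0]
orientation: [1.0, -0.0, -0.002, -0.0]
wrist_force: [-0.3, -0.1, -1.1]
finger_gap: 0.56
tcp [604.2  -7.2  92. ] gap 0.56
pot 0.97 ztop 137 c [603.2  -8. ] diam 52.4 mid [604.1  -8.1] ext [48. 51.]
```

View pics/w10.png

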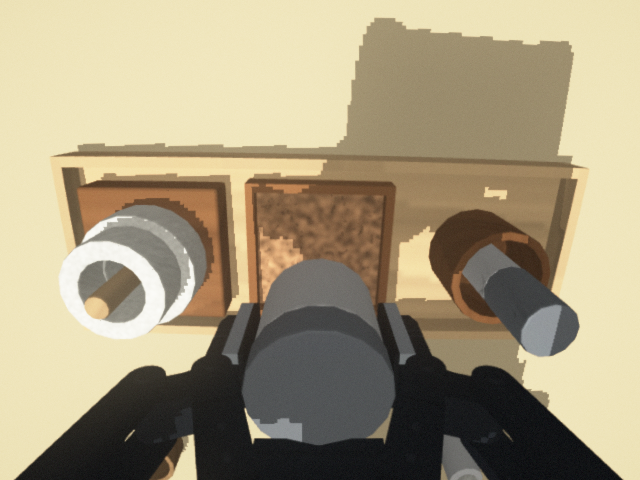

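The pot hangs level over the bay, centred at (320,350), and the neighbours are clear. I'll lower it about 64 mm and open only part way.

```bash
python3 -m creep '[{"travel":[0.08,0,0.5],"roll":0,"grip":40},{"travel":[0,0,0.6],"roll":0,"grip":40},{"travel":[0,0,0.5],"roll":0,"grip":40},{"travel":[0,0,0.3],"roll":0,"grip":40},{"travel":[0,0,0.15],"roll":0,"grip":40},{"travel":[0,0,0],"roll":0,"grip":40},{"travel":[0,0,0],"roll":0,"grip":40}]' 60
python3 -c "
from h import *
look('pot')"
```

```text
t: 22.93
ee_pos: [608.5, -7.3, 32.1]
orientation: [1.0, -0.0, 0.0, -0.0]
wrist_force: [0.2, 0.1, -0.1]
finger_gap: 0.564
tcp [608.5  -7.3  32.1] gap 0.564
pot 0.86 ztop 77 c [607.1  -8.2] diam 50.5 mid [608.7  -8.4] ext [47. 49.]
```

```bash
python3 -m creep '[{"travel":[0,0,0.11],"roll":0,"grip":40},{"travel":[0,0,0],"roll":0,"grip":40},{"travel":[0,0,0],"roll":0,"grip":78},{"travel":[0,0,0],"roll":0,"grip":78},{"travel":[0,0,0],"roll":0,"grip":78},{"travel":[0,0,-0.3],"roll":0,"grip":78},{"travel":[0,0,-0.7],"roll":0,"grip":78},{"travel":[0,0,-0.9],"roll":0,"grip":78},{"travel":[0,0,-1],"roll":0,"grip":78},{"travel":[0,0,-1],"roll":0,"grip":78},{"travel":[-0.9,0,-0.5],"roll":0,"grip":78},{"travel":[-0.9,0,0],"roll":0,"grip":78},{"travel":[-0.9,0,0],"roll":0,"grip":78},{"travel":[-0.9,0,0],"roll":0,"grip":78},{"travel":[-0.9,0,0],"roll":0,"grip":78},{"travel":[0,0,0],"roll":0,"grip":78},{"travel":[0,0,0],"roll":0,"grip":78},{"travel":[0,0,0],"roll":0,"grip":78}]' 60
python3 -c "
from h import *
look('pot glue roll_small roll_large core stub pot_empty','w11')
im,d=snapshot('scene'); cv2.imwrite('pics/s11.png',im); W=cloud('scene',d,c2w('scene'))
for x,y in [(431,122),(438,-115),(558,316)]:
    m=(np.hypot(W[...,0]-x,W[...,1]-y)<32)&(W[...,2]>18); w=W[m]; print(x,y,m.sum(),w[:,2].max() if m.any() else 0, (w.min(0)+w.max(0))/2)
"
```

```text
t: 24.53
ee_pos: [474.6, -7.4, 161.5]
orientation: [1.0, -0.0, 0.001, 0.0]
wrist_force: [1.1, -0.1, -0.1]
finger_gap: 0.78
tcp [474.6  -7.4 161.5] gap 0.78
glue 0.79 ztop 102 c [ 602.9 -103.1] diam 26.3 mid [ 601.1 -103.1] ext [21. 26.]
glue 0.24 ztop 55 c [604.   85.5] diam 62.9 mid [599.7  84.1] ext [47. 56.]
roll_small 0.88 ztop 24 c [ 332.3 -252.3] diam 53.2 mid [ 331.7 -252.1] ext [51. 52.]
roll_small 0.64 ztop 24 c [ 363.  -171.5] diam 52.8 mid [ 363.  -171.2] ext [52. 51.]
roll_small 0.57 ztop 79 c [609.   87.9] diam 52.2 mid [600.8  87.9] ext [35. 52.]
roll_large 0.61 ztop 55 c [604.   85.5] diam 62.9 mid [599.7  84. ] ext [47. 56.]
core 0.77 ztop 25 c [432.4 122.9] diam 40.4 mid [432.7 122.8] ext [39. 39.]
stub 0.97 ztop 50 c [ 437.5 -113.7] diam 16.3 mid [ 437.5 -113.7] ext [16. 16.]
431 122 201 27.829614521772214 [430.32999553 122.39720462  22.92160786]
438 -115 339 53.1047965796954 [ 437.17176454 -114.63174487   35.67753629]
558 316 624 53.26649676286007 [558.65069939 314.06726418  35.75192276]
```

View pics/s11.png

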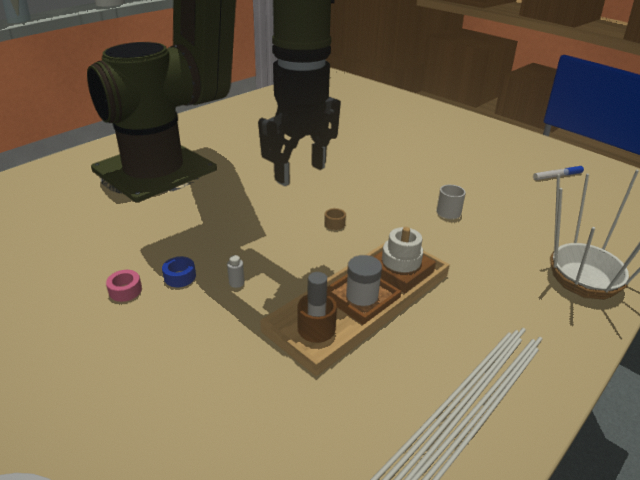

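The scene picture shows the glue in the cup at (317,300), the pot in the bay at (363,282) and both rolls on the dowel at (404,250). The three look-alikes are still standing. I'll check the pot's height, then hand in.

```bash
python3 -c "
from h import *
im,d=snapshot('scene'); W=cloud('scene',d,c2w('scene'))
m=(np.hypot(W[...,0]-607,W[...,1]+8)<32)&(W[...,2]>60);w=W[m]; print(np.percentile(w[:,2],[50,90]));t=w[w[:,2]>70]
print((t.min(0)+t.max(0))/2,np.ptp(t,axis=0))
if abs(np.percentile(w[:,2],90)-74)<3: print(robot.sign_off())"
```

```text
[73.87195168 75.09721694]
[605.84215314  -9.05306475  73.40325398] [49.4967328  50.79766206  6.69014192]
the job is handed in; nothing more can be done
None
```

The job is done and handed in, at about 25 s of the 109 s allowed. All four good supplies are in the caddy and the look-alikes are still standing where they were. No verdict is reported.

The final camera checks, with heights above the table:

| Item | Position | Top height measured | Top height expected |
|---|---|---|---|
| Glue stick | In the cup, about 1 mm off centre | 102 mm | 102 mm |
| Large roll | On the dowel, flat on the block | 54–55 mm | 54 mm |
| Small roll | On the large roll, less than 1 mm off the dowel | 78–79 mm | 78 mm |
| Pot | In the bay, within about 2 mm of centre | 74–75 mm | 73 mm |

The core, stub and empty pot are upright and within about 2 mm of where they started. I did not touch the blue and pink rolls.

- **Disagreements:** the cameras differed by about 2–4 mm in x, which is within the play of each fit.
- **Missed detections:** the wrist finder missed the pot in the last look, so I measured it in the scene camera's depth picture instead. It missed the empty pot too, but that also shows in the scene picture. The wrist view of the large roll (about 5 mm off centre) was partly hidden, but the unobstructed one after release was within 1 mm of the dowel.

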